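# Catch the thread, close the spares canister and set its carry handle

## Robot

A 6-joint arm with a two-finger parallel gripper is mounted at the origin on the work surface. World frame = base frame: x ahead of the robot, y to its left, z up, the work surface at z = 0. Lengths are in m, angles in rad, forces in N, time in s.
With the tool pointing down it reaches from about 0.325 to 0.9 m from the base axis. Payload 3.5 kg.
Tool frame: the origin (TCP) lies midway between the tips of the shut fingers; the grasp point (between the pads) lies 19 mm behind it; z points along the fingers, y is the line along which they close (so a half turn about z gives the same grasp; the last joint's range is limited). The gripper opens to 85 mm and grips with 20 to 120 N. Pads are 22 mm wide; open, the fingers measure 114 mm over their backs; the gripper's body (76 mm by 85 mm) begins 54 mm behind the grasp point. The pads swing forward as they close: fully open they stand 13 mm farther back than shut.
Start: joints at [1.047, 0.276, -0.026, 1.268, 0, 1.467], TCP at [0.255, 0.57, 0.231] pointing down, gripper open.
Joint ranges: [-3.12, 3.12], [-0.85, 1.88], [-1.08, 1.24], [-1.95, 2.15], [-1.57, 1.53], [-3.14, 3.14]. Speed limits (rad/s): [2.57, 2.57, 3.14, 3.14, 3.14, 3.14].

## Interface

Orientations are given as [roll, pitch, yaw] about the fixed x, y, z axes, in that order (R = Rz(yaw) Ry(pitch) Rx(roll)).
In Python, from cell import monitor, imaging, workorder gives the robot as it stands.
- The arm moves only by the tool servo_tool, never from a script. Its argument "commands" is a list of rows, each a list of 4 numbers: the shift along the world's x, y, z in m, then the turn about the world's z in rad. In form: [[tx, ty, tz, turn], ...]. A call has 1 to 8 rows; each row is the pose to reach, as a shift and turn from the pose commanded when the call began; what a row does not reach only later rows make up. A row lasts 1/8 s, in which the tool goes at most 62.5 mm and 10.7 degrees, less where a joint would pass 70% of its speed; a pose out of reach is approached as far as the arm can. A call with a gripper value outside its range is refused whole. "jaw" is the opening in per cent of the stroke, from 0 (shut) to 100 (fully open), set as the call begins (left out, the last holds). The fingers move at their own pace and stop on an object; "newtons" is the grip in N (left out, the last holds). Time passes only in rows, so rows that repeat a pose let the fingers close. It gives the time, the measured TCP pose, the force, the opening and the grip force at its end, in the units of the state.
- monitor.state(): the state, without advancing time (a new reading comes with each control period).
- imaging.snapshot(name): name is "side" or "top"; returns the picture (384x512x3 uint8, red, green, blue); there is no depth.
- imaging.calibration(name): a dict with "K" (3x3 intrinsics, pixels), "rvec" (rotation vector, rad) and "tvec" (3), from world to camera coordinates, as OpenCV has them. Camera axes: x right, y down, z forward; pixel columns grow to the right and rows downward; lengths in m; the calibration is good to about 2 mm. A picture is of the moment at which its call begins. calibration takes no time and is no camera call.
- workorder.job_done(): hands the job in; it is judged then, once.
The state is a dict: "time_s": time; "q": joint angles; "joint_velocities": joint speeds; "joint_efforts": joint torques, N m; "tcp_pos": TCP position; "orientation": TCP orientation; "ft_force": force on the tool from outside, world axes, zero at the start; "moment": the same for the moment, N m; "finger_gap": finger opening in m; "gripper_force": force on a finger pad.
Only numpy, scipy, OpenCV 4.12 (cv2) and the standard library are available. Lean on these libraries where they do the work, as an engineer would, in place of code of your own. Each camera call takes 0.05 s, during which the arm holds its last target. There are 200 camera calls.

## Task

The cap of the spares canister is sitting on its neck with the thread not caught: without lifting it off, turn it back (anticlockwise from above) until it drops into the thread, then screw it clockwise fully home against its stop. Then swing the red-sleeved carry handle up until it snaps into its upright end position, and let go. Leave the gauge, anode block, bolts and rack of discs undisturbed.

Things in the scene. Friction and masses are not known exactly. Their poses are not given: they have to be found in the camera images.
- canister: Grey canister, 76 mm across and 85 mm high, on a 100 mm square foot bolted to the shelf; it cannot move. Origin: centre of its underside, on the shelf; z up, the cap's screw axis. Lying flat, the handle points along +y; the handle's hinge axis is parallel to x. On top is a brass neck 52 mm across with three equal thread starts, turned anyhow relative to the canister.
- cap_grip (a point): Centre of the brass wing (grip bar) on the loose copper-coloured cap (0.2 to 0.45 kg). Wing: 50 mm long along x, 14 mm wide along y, 26 mm high (this point is half-way up, 13 mm above the cap's top face); the cap below is 64 mm across, 26 mm high; z up. Height of this point above the shelf: 142 mm unthreaded at the start, 133 to 135 mm just dropped in, 129 mm fully home.
- thread (a point): Neck, on the screw axis, 95 mm above the shelf. Turned back anticlockwise 0.4 to 1.2 rad from the start, the cap drops 8 to 9 mm by its own weight if not gripped tight (slack fingers); a hard stop follows 0.4 rad later. Then 1.2 to 1.6 rad clockwise lowers it 4 to 5 mm to the hard stop, home. Turned clockwise undropped it jams. It turns easily (under 0.2 N m); more means a stop.
- handle (a joint): Angle of the carry handle: 0 lying level, grows as it swings up, 1.57 upright at its end stop. It starts at 0 to 0.35, stiff enough to stay where left when low; from about 0.85 rad a sprung detent resists (under 6 N at the sleeve) and pushes it back if let go; past about 1.35 rad it snaps on to the upright end by itself and holds there.
- handle_grip (a point): Centre of the red sleeve on the handle's crossbar: a round bar 15 mm in diameter and 56 mm long, along the hinge axis (its x), between two legs 90 mm apart. It lies 105 mm from the hinge; upright it is 175 mm above the shelf, over the cap, and 33 mm above the top of the wing of the closed cap.
- handle_hinge (a point): Centre of the handle's hinge axis, on the canister's axis 70 mm above the shelf; the hinge axis is the canister's x.
- gauge: Bystander: green pressure gauge, 64 mm across and 30 mm high, lying face up, with a brass stem out to 60 mm from the origin along -y. Origin: centre of its underside.
- anode: Bystander: zinc anode block 45 by 85 by 28 mm (x, y, z) with a 140 mm steel strap along y. Origin: centre of its underside.
- bolt0: Bystander: stainless hex bolt with nut, lying, 76 mm long along x, 17 mm high. Origin: on its underside near mid-length.
- bolt1: Bystander: second, identical bolt.
- rack: Bystander: slotted steel rack, 67 by 70 by 34 mm, fixed to the shelf. Origin: centre of its underside.
- disc0_center (a point): Bystander: centre of a bronze valve disc, 61 mm across and 10 mm thick, standing on edge in the rack, its top 64 mm above the shelf.
- disc1_center (a point): Bystander: centre of a bronze valve disc, 61 mm across and 10 mm thick, standing on edge in the rack, its top 64 mm above the shelf.
- disc2_center (a point): Bystander: centre of a bronze valve disc, 61 mm across and 10 mm thick, standing on edge in the rack, its top 64 mm above the shelf.
- disc3_center (a point): Bystander: centre of a bronze valve disc, 61 mm across and 10 mm thick, standing on edge in the rack, its top 64 mm above the shelf.
There are look-alikes about, which are no part of the job. Of the things that look like the canister, the smaller one is meant.

How it is judged:
By the outcome, as a careful person would: the job done as asked, in the order asked, and still so for the second after the job is handed in, with the robot touching nothing.
It also fails if it takes over 56 s, if anything falls off the work surface, if the arm or the gripper's body presses on something with over 40 N, if the wrist force passes 120 N, or if a joint passes its speed limit or range.

## Working session

There is one attempt and no reset: what is moved stays moved. The work goes in short steps, Python scripts to look and compute and a tool call to move; the robot and the scene stay as the last step left them, time stands still between calls to the robot, and variables do not carry over. Pictures are saved under pics/ and viewed, at most 10 in all, crops included, and the job is handed in when it is done.

Besides the shell and the picture viewer there is one more tool, called as name(argument=value, ...), one argument or row to a line, values as JSON. servo_tool: Moves the arm, as the interface text tells. Its arguments: {"type":"object","properties":{"commands":{"type":"array","items":{"type":"array","items":{"type":"number"}}},"jaw":{"type":"number"},"newtons":{"type":"number"}},"required":["commands"]}

```bash
ls; mkdir -p pics
cat > h.py <<'E'
import numpy as np, cv2
from cell import monitor, imaging, workorder
def cam(n):
    c=imaging.calibration(n); K=np.array(c["K"],float); R=cv2.Rodrigues(np.array(c["rvec"],float))[0]; t=np.array(c["tvec"],float).ravel()
    return K,R,t
def plane(n,u,v,z):
    K,R,t=cam(n); C=-R.T@t; d=R.T@np.linalg.inv(K)@np.array([u,v,1.]); return C+d*(z-C[2])/d[2]
def proj(n,p):
    K,R,t=cam(n); q=K@(R@np.array(p,float)+t); return q[:2]/q[2]
def snap(n,f):
    im=imaging.snapshot(n); cv2.imwrite(f"pics/{f}.png",im[:,:,::-1]); return im
E
python3 - <<'E'
from h import *
a=snap("top","t0");b=snap("side","s0")
cv2.imwrite("pics/b0.png",np.vstack([cv2.resize(x,(400,300)) for x in (a,b)])[:,:,::-1])
for n in("top","side"):
    K,R,t=cam(n);print(n,-R.T@t,K[0,0],R[2])
print(monitor.state())
E
```

```text
pics
top [0.48788858 0.02746869 0.88232659] 365.0874986693147 [ 0.12272593 -0.01423142 -0.99233856]
side [ 0.14970562 -0.73394712  0.57954714] 454.2615008376558 [ 0.44977612  0.76045134 -0.46841777]
{'time_s': 0.1, 'q': array([ 1.04657657e+00,  2.77117123e-01, -2.77269190e-02,  1.26801683e+00,
       -8.21543458e-06,  1.46739324e+00]), 'joint_velocities': array([ 0.00109279, -0.00056639,  0.00532095,  0.00086839,  0.00032542,
       -0.00031969]), 'joint_efforts': array([ 6.50854236e-04, -4.46708858e+01,  2.96129179e+01,  8.44904745e-03,
       -7.69523581e-05, -8.48012519e-06]), 'tcp_pos': array([0.25497563, 0.56985473, 0.23024208]), 'orientation': array([-3.13953828e+00, -2.04928794e-04,  2.72077577e+00]), 'ft_force': array([ 0.9180061 , -1.00296833, -0.41411868]), 'moment': array([ 0.05793003, -0.04517468, -0.0362927 ]), 'gripper_force': 0.0, 'finger_gap': 0.08537756598304778}
```

View pics/t0.png

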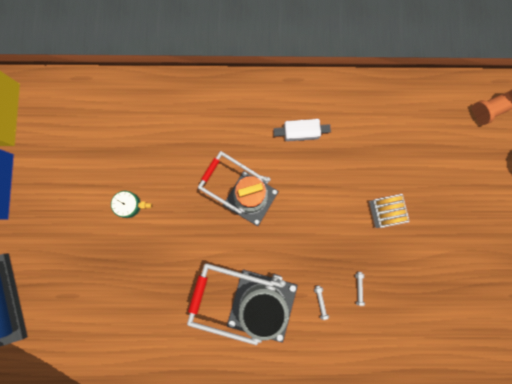

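View pics/s0.png

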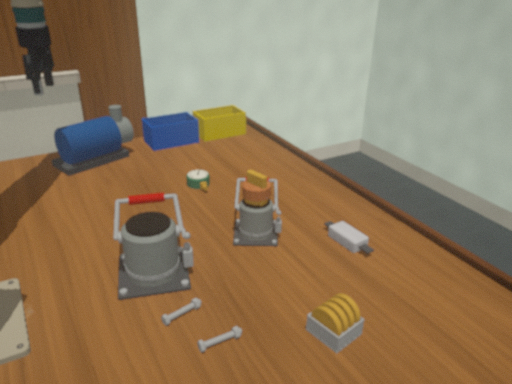

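The two look-alikes in the top view are a canister at (250,195), with an orange cap and wing, and one at (263,312), larger and capless. The one at (250,195) fits because it is smaller and carries the cap. I'll confirm it in a crop and measure it.

```bash
cat > m.py <<'E'
from h import *
def masks(im,box):
    hsv=cv2.cvtColor(im,cv2.COLOR_RGB2HSV); x0,y0,x1,y1=box
    r=np.zeros(im.shape[:2],np.uint8); r[y0:y1,x0:x1]=255
    return {"red":(cv2.inRange(hsv,(0,200,100),(4,255,255))|cv2.inRange(hsv,(174,200,100),(180,255,255)))&r,
     "wing":cv2.inRange(hsv,(16,180,170),(26,255,255))&r}
def blob(m):
    n,l,s,c=cv2.connectedComponentsWithStats(m); 
    if n<2: return None
    i=1+np.argmax(s[1:,4]); return s[i,4],c[i],np.argwhere(l==i)[:,::-1].astype(np.float32)
E
python3 - <<'E'
from m import *
t=cv2.imread("pics/t0.png")[:,:,::-1].copy();s=cv2.imread("pics/s0.png")[:,:,::-1].copy()
hsv=cv2.cvtColor(t,cv2.COLOR_RGB2HSV)
for n,(u,v) in dict(wing=(250,190),cap=(252,202),wood=(300,200),red=(210,170)).items(): print(n,hsv[v,u])
hs=cv2.cvtColor(s,cv2.COLOR_RGB2HSV)
for n,(u,v) in dict(wing=(257,179),cap=(257,195),red=(262,182)).items(): print(n,hs[v,u])
M=masks(t,(190,140,285,230))
for k,m in M.items():
    b=blob(m)
    if b is None: print(k,None);continue
    z=.155 if k=="wing" else .08
    P=np.array([plane("top",u,v,z)[:2] for u,v in b[2]]).astype(np.float32)
    l=cv2.minAreaRect(P); vx,vy,_,_=cv2.fitLine(P,cv2.DIST_L2,0,.01,.01).ravel()
    print(k,b[0],b[1],l,np.degrees(np.arctan2(vy,vx)),P.mean(0))
c1=cv2.resize(t[140:235,185:295],(440,380),interpolation=cv2.INTER_CUBIC);c2=cv2.resize(s[160:255,220:300],(320,380),interpolation=cv2.INTER_CUBIC)
cv2.imwrite("pics/c0.png",np.hstack([c1,c2])[:,:,::-1])
E
```

```text
wing [ 24 161 251]
cap [ 13 158 244]
wood [ 14 170 194]
red [  1 216 234]
wing [ 20 173 137]
cap [ 12 160 134]
red [ 20 166 141]
red 138 [210.00724638 169.50724638] ((0.6454160809516907, 0.12103048712015152), (0.013139144517481327, 0.05272405222058296), 59.13943862915039) -30.838293 [0.64566606 0.12084161]
wing 1 [256. 191.] ((0.587262749671936, 0.019103845581412315), (0.0, 0.0), 0.0) 4.0004582 [0.58726275 0.01910385]
```

View pics/c0.png

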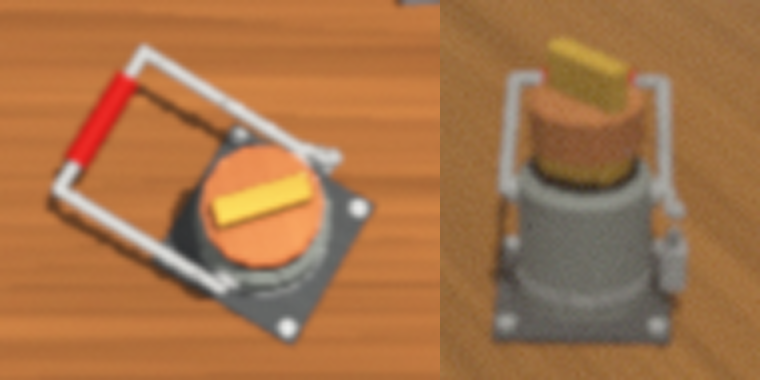

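The crop confirms the small canister. The wing runs from crop (212,212) to (312,185), which is about (250.5,190) in the full image. The handle sleeve is at about (210,169) and the handle points up-left.

```bash
cat >> m.py <<'E'
def wing(t,z=.155,box=(225,165,280,225)):
    hsv=cv2.cvtColor(t,cv2.COLOR_RGB2HSV); x0,y0,x1,y1=box
    m=cv2.inRange(hsv,(19,100,190),(28,255,255)); r=np.zeros_like(m); r[y0:y1,x0:x1]=255
    b=blob(m&r)
    P=np.array([plane("top",u,v,z)[:2] for u,v in b[2]]).astype(np.float32)
    vx,vy,_,_=cv2.fitLine(P,cv2.DIST_L2,0,.01,.01).ravel()
    return b[0],b[1],P.mean(0),np.arctan2(vy,vx),cv2.minAreaRect(P)
E
python3 - <<'E'
from m import *
t=cv2.imread("pics/t0.png")[:,:,::-1].copy()
print(wing(t))
hsv=cv2.cvtColor(t,cv2.COLOR_RGB2HSV)
m=cv2.inRange(hsv,(7,100,215),(28,255,255)); r=np.zeros_like(m); r[170:212,230:272]=255
b=blob(m&r); (u,v),rad=cv2.minEnclosingCircle(b[2]); print("cap",b[0],u,v,rad,plane("top",u,v,.127), plane("top",*b[1],.131))
# foot corners in top crop -> bolts px
for c in [(241,133),(359,208),(288,328)]:
    print(plane("top",185+c[0]/4-.4,140+c[1]/4-.4,.008))
for z in (.07,.085,.1): print(z,plane("top",210,169.5,z))
# side red ends
s=cv2.imread("pics/s0.png")[:,:,::-1].copy()
hs=cv2.cvtColor(s,cv2.COLOR_RGB2HSV)
E
```

```text
(np.int32(155), array([250.18064516, 189.27741935]), array([0.5907374 , 0.03080003], dtype=float32), np.float32(-1.2628329), ((0.5906859636306763, 0.030867405235767365), (0.01302044652402401, 0.04836614057421684), 17.023447036743164))
cap 611 250.38059997558594 190.9776153564453 14.655207633972168 [0.59110747 0.03051376 0.127     ] [0.59110256 0.02964452 0.131     ]
[0.65181002 0.044554   0.008     ]
[ 0.60598897 -0.02696673  0.008     ]
[0.5334734  0.01592099 0.008     ]
0.07 [0.64762145 0.12203747 0.07      ]
0.085 [0.6446719  0.12029121 0.085     ]
0.1 [0.64172236 0.11854496 0.1       ]
```

servo_tool(
  commands=[
    [0.03,-0.048,0,-0.08],
    [0.06,-0.096,0,-0.2],
    [0.09,-0.145,0,-0.32],
    [0.12,-0.193,0,-0.44],
    [0.15,-0.241,0,-0.56],
    [0.18,-0.289,0,-0.68],
    [0.21,-0.338,0,-0.8],
    [0.24,-0.386,0,-0.843],
  ],
  jaw=60,
  newtons=20,
)

```text
time_s: 1.1
tcp_pos: [0.4957, 0.1827, 0.231]
orientation: [-3.141, -0.0, 1.876]
ft_force: [0.3, -0.0, 0.1]
finger_gap: 0.051
gripper_force: 0.0
```

servo_tool(
  commands=[
    [0.03,-0.048,0,0],
    [0.06,-0.096,0,0],
    [0.09,-0.142,0,0],
    [0.096,-0.154,0,0],
    [0.096,-0.154,-0.01,0],
    [0.096,-0.154,-0.02,0],
  ],
)

```text
time_s: 1.85
tcp_pos: [0.5901, 0.0317, 0.2102]
orientation: [-3.14, -0.001, 1.879]
ft_force: [0.1, 0.1, 0.2]
finger_gap: 0.0513
gripper_force: 0.0
```

Run:
```python
from m import *
s=monitor.state(); print({k:np.round(s[k],3) for k in("time_s","q","tcp_pos","orientation","ft_force","finger_gap")})
a=snap("top","t1");b=snap("side","s1")
cv2.imwrite("pics/c1.png",np.hstack([cv2.resize(a[120:240,180:310],(390,360)),cv2.resize(b[100:250,190:330],(336,360))])[:,:,::-1])
```

```text
{'time_s': np.float64(1.85), 'q': array([-5.600e-02,  2.290e-01, -1.330e-01,  1.211e+00,  1.000e-03,
        1.207e+00]), 'tcp_pos': array([0.59 , 0.032, 0.21 ]), 'orientation': array([-3.140e+00, -1.000e-03,  1.879e+00]), 'ft_force': array([0.139, 0.13 , 0.15 ]), 'finger_gap': np.float64(0.051)}
```

View pics/c1.png

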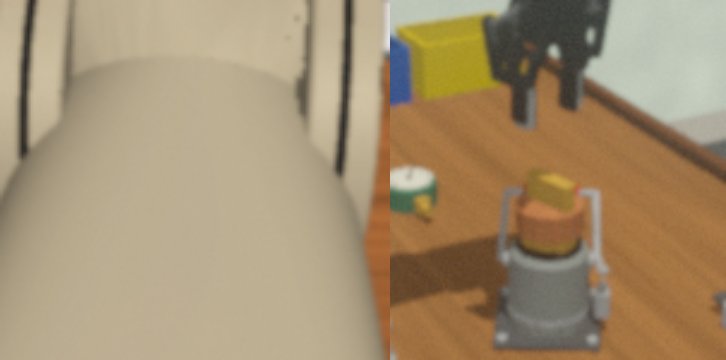

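The top view is blocked by the arm. The side view shows the fingers above the wing and straddling it, so I'll descend and close gently.

servo_tool(
  commands=[
    [0,0,-0.04,0],
    [0,0,-0.06,0],
    [0,0,-0.07,0],
    [0,0,-0.076,0],
    [0,0,-0.076,0],
  ],
  jaw=35,
)

```text
time_s: 2.58
tcp_pos: [0.5915, 0.0307, 0.1357]
orientation: [3.141, 0.0, 1.878]
ft_force: [-0.2, 0.2, 0.1]
finger_gap: 0.0299
gripper_force: 0.0
```

servo_tool(
  commands=[
    [0,0,0,0],
    [0,0,0,0],
    [0,0,0,0],
    [0,0,0,0],
  ],
  jaw=10,
)

```text
time_s: 3.08
tcp_pos: [0.5921, 0.0305, 0.1362]
orientation: [3.14, 0.001, 1.878]
ft_force: [-0.6, 1.2, 4.4]
finger_gap: 0.0132
gripper_force: 25.6
```

```bash
cat > look.py <<'E'
import sys
from m import *
s=monitor.state(); print({k:np.round(s[k],3).tolist() for k in("time_s","q","tcp_pos","orientation","ft_force","moment","finger_gap","gripper_force")})
b=snap("side",sys.argv[1])
hs=cv2.cvtColor(b,cv2.COLOR_RGB2HSV)
# cap lower boundary column profile: copper mask
m=cv2.inRange(hs,(7,100,90),(15,255,255)); r=np.zeros_like(m); r[165:230,240:275]=255
# foreground cap columns near axis: print copper run rows
for c in (250,255,260): 
    rows=np.where(b[170:225,c,0].astype(int)>0)[0]; print(c,hs[176:216:1,c,0].tolist())
if len(sys.argv)>2: cv2.imwrite(f"pics/{sys.argv[1]}c.png",cv2.resize(b[120:250,190:330],(700,650))[25:625,:,::-1])
E
python3 look.py s2 x
```

```text
{'time_s': 3.075, 'q': [-0.058, 0.284, -0.225, 1.06, 0.0, 1.206], 'tcp_pos': [0.592, 0.03, 0.136], 'orientation': [3.14, 0.001, 1.878], 'ft_force': [-0.561, 1.183, 4.413], 'moment': [0.049, 0.047, 0.066], 'finger_gap': 0.013, 'gripper_force': 25.61}
250 [7, 14, 11, 9, 11, 17, 17, 16, 14, 13, 11, 12, 13, 13, 13, 11, 12, 13, 12, 13, 13, 12, 13, 13, 14, 15, 18, 19, 17, 16, 13, 9, 27, 37, 35, 35, 24, 22, 28, 25]
255 [26, 13, 17, 23, 30, 21, 18, 20, 16, 16, 14, 13, 13, 13, 13, 13, 12, 12, 12, 13, 12, 12, 13, 13, 12, 14, 17, 19, 19, 18, 16, 15, 20, 30, 38, 30, 36, 38, 20, 25]
260 [21, 21, 20, 20, 21, 19, 20, 19, 19, 19, 19, 16, 14, 13, 13, 13, 13, 13, 13, 12, 13, 12, 13, 12, 13, 15, 19, 19, 20, 18, 15, 19, 24, 33, 37, 30, 41, 23, 34, 30]
```

View pics/s2c.png

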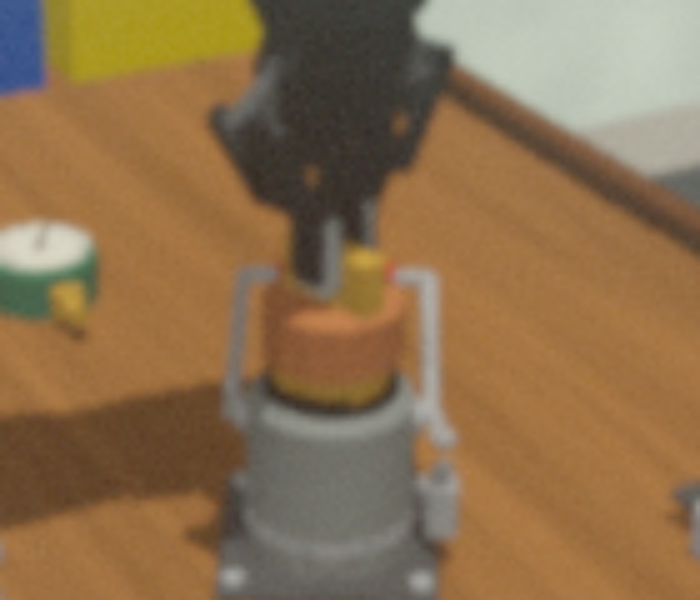

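Fingers are on the wing, and the brass neck shows below the cap at rows ~201–207. I'll slacken the fingers and turn back.

servo_tool(
  commands=[
    [0,0,0,0],
    [0,0,0,0.1],
    [0,0,0,0.2],
    [0,0,0,0.3],
    [0,0,0,0.4],
    [0,0,0,0.5],
    [0,0,0,0.6],
    [0,0,0,0.55],
  ],
  jaw=18.5,
)

```text
time_s: 4.12
tcp_pos: [0.5907, 0.0303, 0.1346]
orientation: [-3.14, -0.001, 2.427]
ft_force: [0.7, 0.1, -0.6]
finger_gap: 0.0161
gripper_force: 0.0
```

```bash
python3 look.py s3
```

```text
{'time_s': 4.125, 'q': [-0.058, 0.285, -0.227, 1.06, -0.0, 0.657], 'tcp_pos': [0.591, 0.03, 0.135], 'orientation': [-3.14, -0.001, 2.427], 'ft_force': [0.731, 0.075, -0.633], 'moment': [0.012, 0.059, -0.001], 'finger_gap': 0.016, 'gripper_force': 0.0}
250 [19, 17, 19, 17, 19, 18, 18, 18, 15, 16, 12, 12, 11, 12, 12, 12, 12, 13, 12, 13, 13, 11, 11, 12, 14, 16, 18, 18, 18, 17, 15, 15, 18, 23, 34, 33, 33, 23, 25, 33]
255 [10, 14, 11, 14, 8, 18, 10, 14, 17, 15, 14, 13, 12, 13, 12, 11, 12, 12, 12, 11, 13, 12, 11, 12, 13, 14, 18, 20, 19, 19, 15, 14, 14, 25, 34, 33, 34, 27, 19, 25]
260 [18, 17, 17, 19, 16, 17, 17, 18, 20, 19, 16, 13, 13, 13, 13, 12, 12, 12, 11, 12, 12, 13, 12, 12, 14, 14, 18, 20, 20, 18, 18, 17, 22, 33, 35, 30, 33, 27, 28, 23]
```

Not dropped yet. Turning further in small steps.

servo_tool(
  commands=[
    [0,0,0,0.1],
    [0,0,0,0.18],
    [0,0,0,0.26],
    [0,0,0,0.2],
  ],
)

```text
time_s: 4.68
tcp_pos: [0.5906, 0.0304, 0.1345]
orientation: [-3.141, -0.001, 2.627]
ft_force: [0.2, 0.3, 0.6]
finger_gap: 0.0154
gripper_force: 0.0
```

```bash
python3 look.py s4
```

```text
{'time_s': 4.675, 'q': [-0.058, 0.285, -0.227, 1.06, -0.0, 0.457], 'tcp_pos': [0.591, 0.03, 0.135], 'orientation': [-3.141, -0.001, 2.627], 'ft_force': [0.221, 0.278, 0.634], 'moment': [0.036, 0.02, -0.043], 'finger_gap': 0.015, 'gripper_force': 0.0}
250 [18, 19, 18, 19, 20, 18, 17, 19, 18, 17, 15, 13, 13, 13, 11, 12, 13, 12, 12, 12, 11, 11, 10, 13, 13, 16, 18, 18, 18, 15, 15, 14, 16, 20, 30, 27, 25, 27, 30, 30]
255 [12, 6, 6, 14, 14, 15, 9, 9, 15, 14, 13, 13, 11, 13, 13, 12, 12, 11, 13, 13, 12, 12, 12, 13, 13, 14, 18, 19, 19, 17, 15, 8, 20, 30, 39, 27, 26, 27, 20, 27]
260 [18, 18, 18, 14, 16, 13, 19, 18, 19, 15, 14, 13, 13, 13, 13, 12, 13, 13, 11, 13, 12, 13, 13, 13, 13, 15, 18, 20, 19, 17, 18, 15, 34, 33, 36, 30, 30, 27, 33, 25]
```

servo_tool(
  commands=[
    [0,0,0,0.1],
    [0,0,0,0.18],
    [0,0,0,0.26],
    [0,0,0,0.2],
  ],
)

```text
time_s: 5.22
tcp_pos: [0.5907, 0.0304, 0.1346]
orientation: [-3.141, -0.001, 2.828]
ft_force: [0.3, 0.0, -0.4]
finger_gap: 0.0153
gripper_force: 0.0
```

```bash
python3 look.py s5
```

```text
{'time_s': 5.225, 'q': [-0.058, 0.285, -0.227, 1.06, -0.0, 0.256], 'tcp_pos': [0.591, 0.03, 0.135], 'orientation': [-3.141, -0.001, 2.828], 'ft_force': [0.278, 0.007, -0.425], 'moment': [-0.005, -0.02, -0.004], 'finger_gap': 0.015, 'gripper_force': 0.0}
250 [19, 19, 20, 20, 19, 20, 20, 19, 20, 18, 16, 13, 13, 12, 12, 12, 13, 12, 13, 14, 12, 12, 12, 12, 13, 16, 18, 19, 18, 15, 15, 18, 20, 26, 33, 26, 25, 33, 27, 25]
255 [16, 15, 16, 14, 15, 9, 17, 15, 15, 13, 15, 14, 13, 13, 12, 13, 12, 12, 12, 12, 12, 11, 11, 12, 12, 15, 18, 19, 18, 18, 14, 16, 17, 18, 21, 30, 27, 34, 30, 22]
260 [12, 17, 13, 12, 15, 11, 13, 15, 17, 13, 13, 13, 12, 12, 12, 14, 12, 12, 12, 13, 11, 11, 12, 13, 12, 16, 18, 19, 18, 18, 20, 14, 16, 33, 33, 36, 38, 26, 33, 30]
```

servo_tool(
  commands=[
    [0,0,0,0.1],
    [0,0,0,0.18],
    [0,0,0,0.26],
    [0,0,0,0.2],
  ],
)

```text
time_s: 5.78
tcp_pos: [0.5908, 0.0304, 0.1348]
orientation: [-3.141, -0.001, 3.028]
ft_force: [0.3, 0.1, -0.1]
finger_gap: 0.016
gripper_force: 0.0
```

```bash
python3 look.py s6 x
```

```text
{'time_s': 5.775, 'q': [-0.058, 0.285, -0.227, 1.06, -0.0, 0.056], 'tcp_pos': [0.591, 0.03, 0.135], 'orientation': [-3.141, -0.001, 3.028], 'ft_force': [0.331, 0.079, -0.117], 'moment': [-0.025, -0.005, 0.075], 'finger_gap': 0.016, 'gripper_force': 0.0}
250 [15, 18, 19, 20, 20, 20, 20, 20, 20, 20, 20, 20, 20, 19, 16, 13, 13, 12, 13, 12, 12, 12, 12, 12, 12, 12, 11, 13, 12, 12, 16, 15, 36, 30, 37, 36, 30, 21, 30, 23]
255 [11, 18, 23, 18, 19, 20, 21, 16, 16, 18, 18, 18, 19, 18, 14, 12, 11, 13, 12, 12, 12, 13, 12, 12, 13, 13, 13, 11, 12, 10, 13, 12, 18, 26, 34, 39, 33, 19, 34, 27]
260 [11, 12, 16, 9, 12, 4, 16, 17, 18, 18, 20, 20, 17, 15, 13, 12, 11, 12, 12, 12, 12, 12, 12, 12, 12, 13, 12, 12, 14, 15, 15, 18, 25, 33, 26, 23, 33, 36, 30, 33]
```

View pics/s6c.png

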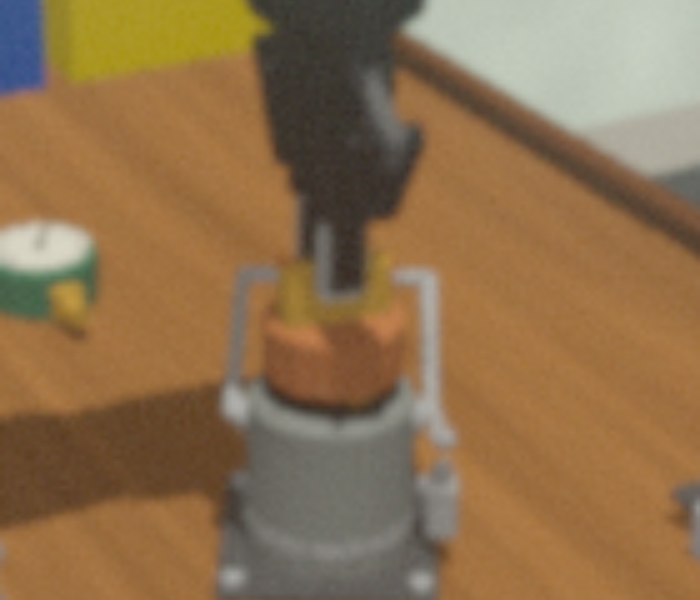

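The cap has dropped: the brass band is gone and the cap is about 4 px lower. I'll follow it down and screw clockwise.

servo_tool(
  commands=[
    [0,0,-0.008,0],
    [0,0,-0.008,-0.12],
    [0,0,-0.008,-0.25],
    [0,0,-0.009,-0.38],
    [0,0,-0.009,-0.51],
    [0,0,-0.01,-0.64],
    [0,0,-0.01,-0.77],
    [0,0,-0.011,-0.9],
  ],
)

```text
time_s: 6.82
tcp_pos: [0.5908, 0.0308, 0.1235]
orientation: [-3.141, -0.001, 2.126]
ft_force: [-1.1, -0.1, 2.1]
finger_gap: 0.0157
gripper_force: 4.1
```

```bash
python3 look.py s7 | head -1
```

```text
{'time_s': 6.825, 'q': [-0.058, 0.295, -0.239, 1.038, 0.001, 0.958], 'tcp_pos': [0.591, 0.031, 0.124], 'orientation': [-3.141, -0.001, 2.126], 'ft_force': [-1.054, -0.134, 2.062], 'moment': [0.235, 0.128, 0.137], 'finger_gap': 0.016, 'gripper_force': 4.134}
```

Screwing well. Now small steps, watching the moment for the stop.

servo_tool(
  commands=[
    [0,0,0,-0.1],
    [0,0,0,-0.2],
    [0,0,-0.001,-0.3],
  ],
)

```text
time_s: 7.25
tcp_pos: [0.591, 0.031, 0.1225]
orientation: [-3.141, -0.001, 1.828]
ft_force: [0.5, 0.9, 0.6]
finger_gap: 0.016
gripper_force: 3.4
```

servo_tool(
  commands=[
    [0,0,0,-0.08],
    [0,0,0,-0.15],
  ],
)

```text
time_s: 7.5
tcp_pos: [0.5907, 0.0311, 0.1223]
orientation: [-3.14, -0.002, 1.679]
ft_force: [0.5, 1.8, -1.0]
finger_gap: 0.0157
gripper_force: 5.6
```

```bash
python3 look.py s8 | cut -c1-420
```

```text
{'time_s': 7.5, 'q': [-0.057, 0.296, -0.241, 1.035, 0.001, 1.405], 'tcp_pos': [0.591, 0.031, 0.122], 'orientation': [-3.14, -0.002, 1.679], 'ft_force': [0.475, 1.8, -0.969], 'moment': [0.403, -0.125, 0.186], 'finger_gap': 0.016, 'gripper_force': 5.643}
250 [9, 9, 10, 10, 17, 11, 12, 5, 3, 10, 9, 14, 12, 12, 11, 12, 13, 13, 13, 13, 13, 12, 12, 12, 11, 12, 11, 13, 13, 12, 11, 13, 30, 38, 36, 33, 33, 21, 27, 30]
255 [16, 18, 16, 16, 18, 21, 18, 17, 19, 17, 15, 17, 19, 16, 17, 15, 14, 13, 13, 13, 13, 13, 12, 13, 12, 12, 12, 11, 13, 13, 12, 11, 12, 35, 37, 34, 34, 33, 34, 30]
260 [12, 14, 16, 17, 20, 20, 21, 21, 21, 19, 19, 19, 20, 20, 19, 20, 19, 18, 15, 13, 13, 12, 12, 13, 12, 13, 11, 12, 12, 11, 12, 12, 12, 33, 33, 30, 36, 30, 33, 34]
```

servo_tool(
  commands=[
    [0,0,0,-0.07],
    [0,0,0,-0.14],
  ],
)

```text
time_s: 7.8
tcp_pos: [0.5913, 0.0312, 0.1225]
orientation: [-3.142, -0.001, 1.543]
ft_force: [0.5, 1.6, -2.3]
finger_gap: 0.016
gripper_force: 44.3
```

```bash
python3 -c "
from h import *
print(monitor.state()['moment'])"
```

```text
[ 0.50921248 -0.27613239  1.19914518]
```

servo_tool(
  commands=[
    [0,0,0,-0.07],
    [0,0,0,-0.14],
  ],
)

```text
time_s: 8.05
tcp_pos: [0.5916, 0.0316, 0.1226]
orientation: [3.141, -0.001, 1.41]
ft_force: [2.0, 0.8, -2.0]
finger_gap: 0.0162
gripper_force: 108.2
```

```bash
python3 look.py s9
```

```text
{'time_s': 8.05, 'q': [-0.056, 0.296, -0.24, 1.034, 0.001, 1.675], 'tcp_pos': [0.592, 0.032, 0.123], 'orientation': [3.141, -0.001, 1.41], 'ft_force': [2.014, 0.802, -2.021], 'moment': [0.283, -0.381, 3.471], 'finger_gap': 0.016, 'gripper_force': 108.223}
250 [17, 12, 16, 16, 8, 16, 11, 0, 20, 20, 16, 11, 12, 10, 12, 13, 13, 13, 13, 12, 13, 12, 12, 13, 13, 14, 12, 12, 12, 11, 12, 15, 38, 39, 30, 30, 25, 34, 17, 23]
255 [16, 17, 19, 19, 19, 18, 19, 18, 19, 19, 19, 20, 19, 19, 17, 14, 14, 12, 13, 12, 13, 12, 12, 12, 12, 12, 12, 13, 13, 12, 11, 11, 17, 30, 39, 30, 34, 30, 33, 27]
260 [17, 17, 17, 18, 20, 21, 21, 21, 20, 20, 20, 19, 19, 19, 19, 19, 19, 18, 15, 13, 13, 12, 11, 12, 12, 12, 12, 12, 13, 12, 12, 13, 23, 37, 33, 30, 27, 37, 23, 25]
```

The stop was reached with a clear torque rise (3.5 N m). Relaxing, opening and retreating.

servo_tool(
  commands=[
    [0,0,0,0.1],
    [0,0,0,0.16],
    [0,0,0,0.16],
    [0,0,0,0.16],
    [0,0,0.03,0.16],
    [0,0,0.07,0.16],
    [0,0,0.12,0.16],
  ],
  jaw=50,
)

```text
time_s: 8.98
tcp_pos: [0.5903, 0.0304, 0.2433]
orientation: [-3.139, 0.0, 1.557]
ft_force: [1.1, -0.4, -0.1]
finger_gap: 0.043
gripper_force: 0.0
```

Run:
```python
from m import *
s=monitor.state(); print(s["tcp_pos"],s["orientation"],s["q"])
b=snap("side","s10"); cv2.imwrite("pics/s10c.png",cv2.resize(b[120:250,190:330],(700,650))[25:625,:,::-1])
```

```text
[0.59029402 0.03037203 0.24331199] [-3.13890493e+00  9.96254204e-05  1.55744715e+00] [-5.78253798e-02  2.12422462e-01 -8.29461203e-02  1.27810839e+00
 -2.19026929e-04  1.52632055e+00]
```

View pics/s10c.png

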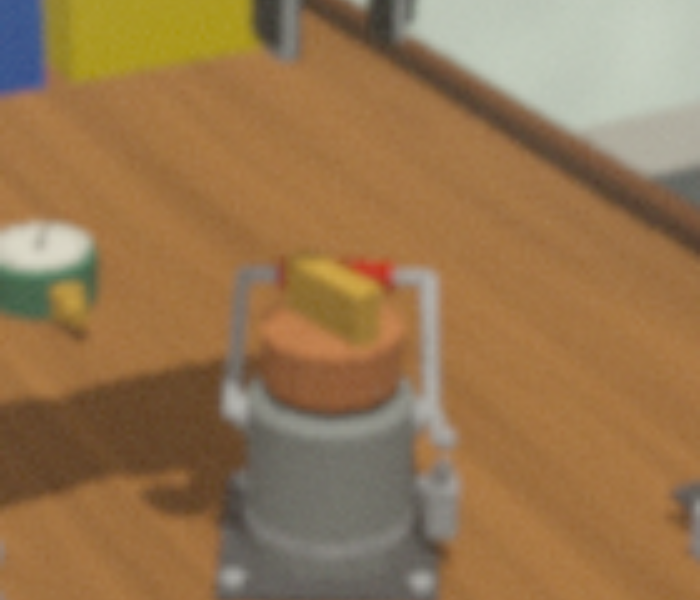

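The cap is home (low on the neck, no brass showing) and the red sleeve is visible behind the wing, its right part at about (266,179). Working out the handle angle from that.

Run:
```python
from m import *
s=cv2.imread("pics/s10.png")[:,:,::-1].copy()
hs=cv2.cvtColor(s,cv2.COLOR_RGB2HSV)
m=(cv2.inRange(hs,(0,150,80),(6,255,255))|cv2.inRange(hs,(172,150,80),(180,255,255))); m[:165]=0;m[195:]=0;m[:,:240]=0;m[:,280:]=0
b=blob(m); print("red",b[0],b[1],b[2].min(0),b[2].max(0))
w=cv2.inRange(hs,(18,120,80),(28,255,255)); w[:165]=0;w[195:]=0;w[:,:240]=0;w[:,280:]=0
b=blob(w);print("wing",b[0],b[1]); 
for z in(.127,.129,.131,.134):print(z,proj("side",[.591,.0305,z]))
H=np.array([.591,.0305,.07]);d=np.array([np.cos(1.03),np.sin(1.03),0]);x=np.array([d[1],-d[0],0])
for th in np.arange(0,.36,.05):
    c=H+.105*(np.cos(th)*d+np.array([0,0,np.sin(th)])); print(round(th,2),c.round(4),proj("side",c+.022*x),proj("side",c+.028*x),"top",proj("top",c))
```

```text
red 16 [264.875 178.875] [261. 178.] [267. 181.]
wing 223 [256.38565022 183.82511211]
0.127 [255.62613032 183.57028918]
0.129 [255.63984714 182.75440387]
0.131 [255.65358994 181.93697429]
0.134 [255.67425297 180.70792481]
0.0 [0.6451 0.1205 0.07  ] [265.33817698 184.96088868] [267.79060977 185.02178977] top [210.65660158 170.62015901]
0.05 [0.645  0.1204 0.0752] [265.39155895 183.07512016] [267.84968828 183.13610243] top [210.44514738 170.20365005]
0.1 [0.6448 0.1201 0.0805] [265.44442699 181.23396809] [267.90878169 181.29504579] top [210.33167304 169.84282679]
0.15 [0.6444 0.1195 0.0857] [265.49667643 179.44128071] [267.96777749 179.502468  ] top [210.31836194 169.53968475]
0.2 [0.644  0.1187 0.0909] [265.54820163 177.70090686] [268.02656134 177.76221779] top [210.40719299 169.29613038]
0.25 [0.6434 0.1177 0.096 ] [265.59889599 176.01669318] [268.08501706 176.07814166] top [210.59991696 169.11396619]
0.3 [0.6426 0.1165 0.101 ] [265.64865199 174.39248048] [268.1430266  174.45408027] top [210.89803217 168.99487508]
0.35 [0.6418 0.1151 0.106 ] [265.69736127 172.83209933] [268.20047008 172.89386401] top [211.30275971 168.94040406]
```

servo_tool(
  commands=[
    [0.025,0.04,0,0.17],
    [0.05,0.08,0,0.35],
    [0.0535,0.0895,0,0.53],
    [0.0535,0.0895,0,0.7],
    [0.0535,0.0895,0,0.88],
    [0.0535,0.0895,-0.03,1.043],
    [0.0535,0.0895,-0.08,1.043],
    [0.0535,0.0895,-0.12,1.043],
  ],
)

```text
time_s: 10.02
tcp_pos: [0.6443, 0.1198, 0.1215]
orientation: [-3.141, -0.0, 2.601]
ft_force: [-0.2, -0.2, -0.6]
finger_gap: 0.0423
gripper_force: 0.0
```

servo_tool(
  commands=[
    [0,0,-0.025,0],
    [0,0,-0.045,0],
    [0,0,-0.052,0],
    [0,0,-0.052,0],
  ],
)

```text
time_s: 10.52
tcp_pos: [0.6451, 0.1199, 0.0715]
orientation: [3.142, 0.0, 2.601]
ft_force: [-0.3, 0.1, 0.1]
finger_gap: 0.0427
gripper_force: 0.0
```

servo_tool(
  commands=[
    [0,0,0,0],
    [0,0,0,0],
    [0,0,0,0],
    [0,0,0,0],
    [0,0,0,0],
  ],
  jaw=5,
  newtons=35,
)

```text
time_s: 11.15
tcp_pos: [0.6455, 0.1195, 0.0717]
orientation: [-3.141, 0.002, 2.6]
ft_force: [1.0, -3.0, -0.0]
finger_gap: 0.0135
gripper_force: 34.1
```

Run:
```python
from m import *
s=monitor.state(); print(s["tcp_pos"],s["orientation"],s["ft_force"],s["finger_gap"])
b=snap("side","s11"); cv2.imwrite("pics/s11c.png",cv2.resize(b[120:250,190:330],(700,650))[25:625,:,::-1])
H=np.array([.591,.0305,.07]);th0=.16;p=lambda t:.105*np.array([np.cos(t)*.515,np.cos(t)*.857,np.sin(t)])
for t in (.16,.26,.36,.46,.56,.66,.76,.86,.96,1.06,1.16,1.26,1.36,1.46,1.55): print(t,(p(t)-p(.16)).round(4),(p(t)-p(.86)).round(4))
```

```text
[0.64549586 0.11945696 0.0716843 ] [-3.14143027e+00  1.70182306e-03  2.60048989e+00] [ 0.97123662 -2.9833876  -0.04551188] 0.013455438525189137
0.16 [0. 0. 0.] [ 0.0181  0.0301 -0.0628]
0.26 [-0.0011 -0.0019  0.0103] [ 0.017   0.0283 -0.0526]
0.36 [-0.0028 -0.0046  0.0203] [ 0.0153  0.0255 -0.0426]
0.46 [-0.0049 -0.0082  0.0299] [ 0.0132  0.0219 -0.033 ]
0.56 [-0.0076 -0.0126  0.039 ] [ 0.0105  0.0175 -0.0238]
0.66 [-0.0107 -0.0177  0.0476] [ 0.0074  0.0124 -0.0152]
0.76 [-0.0142 -0.0236  0.0556] [ 0.0039  0.0065 -0.0072]
0.86 [-0.0181 -0.0301  0.0628] [0. 0. 0.]
0.96 [-0.0224 -0.0372  0.0693] [-0.0043 -0.0071  0.0064]
1.06 [-0.0269 -0.0448  0.0749] [-0.0088 -0.0147  0.012 ]
1.16 [-0.0318 -0.0529  0.0795] [-0.0137 -0.0228  0.0167]
1.26 [-0.0368 -0.0613  0.0832] [-0.0187 -0.0312  0.0204]
1.36 [-0.0421 -0.07    0.0859] [-0.024  -0.0399  0.0231]
1.46 [-0.0474 -0.0789  0.0876] [-0.0293 -0.0488  0.0248]
1.55 [-0.0523 -0.087   0.0882] [-0.0342 -0.0568  0.0254]
```

View pics/s11c.png

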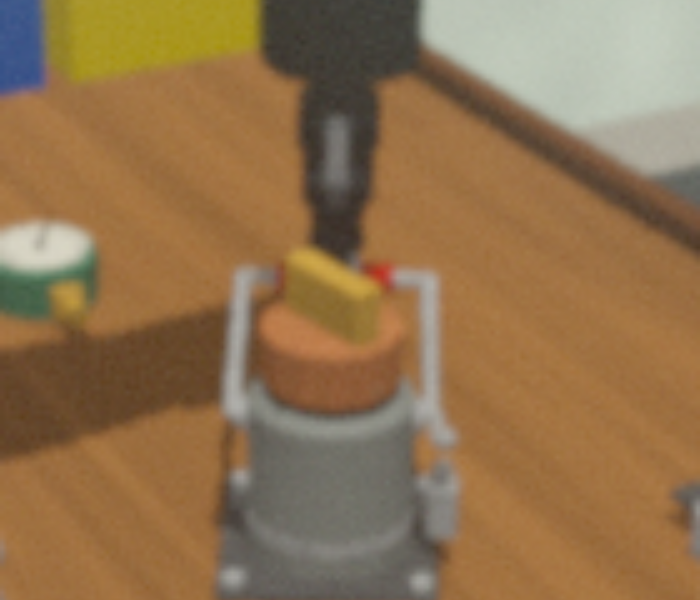

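The gripper holds the centre of the sleeve (gap 13.5 mm). Swinging up along the arc.

servo_tool(
  commands=[
    [-0.001,-0.002,0.01,0],
    [-0.003,-0.005,0.02,0],
    [-0.005,-0.008,0.03,0],
    [-0.0076,-0.0126,0.039,0],
  ],
)

```text
time_s: 11.7
tcp_pos: [0.6386, 0.108, 0.1115]
orientation: [3.138, 0.002, 2.601]
ft_force: [4.9, -1.2, -3.6]
finger_gap: 0.0138
gripper_force: 34.2
```

servo_tool(
  commands=[
    [-0.003,-0.005,0.0086,0],
    [-0.0066,-0.011,0.0166,0],
    [-0.0105,-0.0175,0.0238,0],
  ],
)

```text
time_s: 12.08
tcp_pos: [0.6292, 0.0921, 0.1365]
orientation: [3.133, 0.002, 2.602]
ft_force: [5.6, 3.5, 0.8]
finger_gap: 0.0137
gripper_force: 34.0
```

servo_tool(
  commands=[
    [-0.0043,-0.0071,0.0064,0],
    [-0.0088,-0.0147,0.012,0],
    [-0.0137,-0.0228,0.0167,0],
  ],
)

```text
time_s: 12.45
tcp_pos: [0.617, 0.0715, 0.1553]
orientation: [3.127, 0.003, 2.603]
ft_force: [5.2, 8.0, 6.0]
finger_gap: 0.0136
gripper_force: 34.1
```

Run:
```python
from m import *
s=monitor.state(); print(s["tcp_pos"],s["ft_force"],s["moment"],s["finger_gap"],s["gripper_force"])
b=snap("side","s12"); cv2.imwrite("pics/s12c.png",cv2.resize(b[90:250,190:330],(525,600))[:,:,::-1])
```

```text
[0.61699805 0.07154179 0.15531618] [5.1834143  7.96003051 6.02191009] [ 2.10529282 -1.24665822  0.0225542 ] 0.013575580741429285 34.07376050949097
```

View pics/s12c.png

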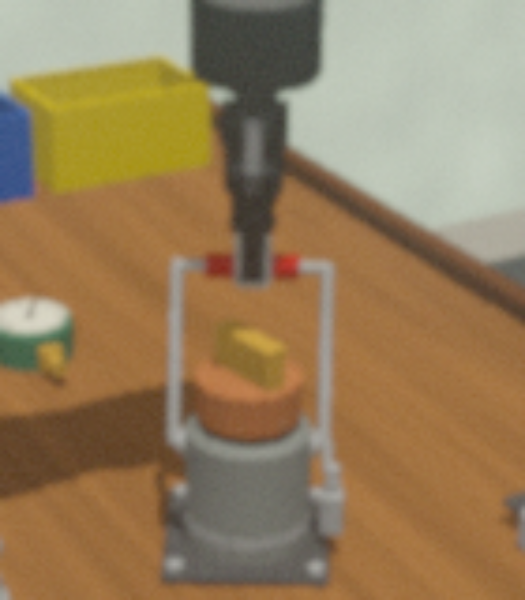

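The handle is following at about 1.15 rad, with the sleeve in the jaws clear above the wing. On to about 1.5 rad.

servo_tool(
  commands=[
    [-0.005,-0.0084,0.0037,0],
    [-0.0103,-0.0171,0.0064,0],
    [-0.0156,-0.026,0.0081,0],
    [-0.0188,-0.0313,0.0087,0],
    [-0.0188,-0.0313,0.0087,0],
  ],
)

```text
time_s: 13.12
tcp_pos: [0.5971, 0.0375, 0.1643]
orientation: [3.133, 0.005, 2.602]
ft_force: [1.2, 1.9, 10.3]
finger_gap: 0.0137
gripper_force: 37.2
```

servo_tool(
  commands=[
    [0,0,0,0],
    [0,0,0,0],
    [0,0,0,0],
    [0,0,0,0],
  ],
  jaw=45,
)

```text
time_s: 13.62
tcp_pos: [0.5936, 0.0359, 0.1589]
orientation: [-3.141, -0.001, 2.601]
ft_force: [-0.2, -0.5, -0.2]
finger_gap: 0.0385
gripper_force: 0.0
```

Run:
```python
from m import *
s=monitor.state(); print(s["tcp_pos"],s["ft_force"],s["moment"],s["finger_gap"],s["gripper_force"])
b=snap("side","s13")
def red(s):
    hs=cv2.cvtColor(s,cv2.COLOR_RGB2HSV)
    m=(cv2.inRange(hs,(0,150,80),(6,255,255))|cv2.inRange(hs,(172,150,80),(180,255,255))); m[:140]=0;m[195:]=0;m[:,:235]=0;m[:,285:]=0
    p=np.argwhere(m)[:,::-1]; return len(p),p.mean(0)
print(red(b))
H=np.array([.591,.0305,.07]);d=np.array([np.cos(1.03),np.sin(1.03),0])
for t in(1.1,1.2,1.3,1.4,1.5,1.57): print(t,proj("side",H+.105*(np.cos(t)*d+[0,0,np.sin(t)])))
```

```text
[0.59359771 0.03585996 0.15893109] [-0.23675611 -0.51488513 -0.15508658] [ 0.00451691  0.0149447  -0.01039197] 0.03853718200636676 0.0
(54, array([257.64814815, 163.03703704]))
1.1 [256.40092432 159.32876324]
1.2 [256.33016023 159.32571636]
1.3 [256.24683654 159.80149422]
1.4 [256.15144854 160.76604899]
1.5 [256.04467059 162.22393783]
1.57 [255.9636029  163.53743799]
```

The handle is upright (sleeve row 163 against 163.5 predicted). Retreating straight up, then checking.

servo_tool(
  commands=[
    [0,0,0.02,0],
    [0,0,0.06,0],
    [0,0,0.1,0],
    [-0.03,0.05,0.1,0],
    [-0.06,0.1,0.1,0],
    [-0.09,0.15,0.1,0],
    [-0.12,0.2,0.1,0],
    [-0.12,0.2,0.1,0],
  ],
)

```text
time_s: 14.68
tcp_pos: [0.4718, 0.2384, 0.2594]
orientation: [-3.141, -0.001, 2.607]
ft_force: [-0.1, -0.4, -0.4]
finger_gap: 0.0384
gripper_force: 0.0
```

Run:
```python
from m import *
s=monitor.state(); print(s["time_s"],s["tcp_pos"],s["ft_force"])
b=snap("side","s14");a=snap("top","t14")
cv2.imwrite("pics/f.png",np.hstack([cv2.resize(b[100:360,150:390],(400,433)),cv2.resize(a[100:360,100:340],(400,433))])[:,:,::-1])
```

```text
14.675 [0.47183249 0.23843133 0.25943598] [-0.11466448 -0.36261342 -0.36385664]
```

View pics/f.png

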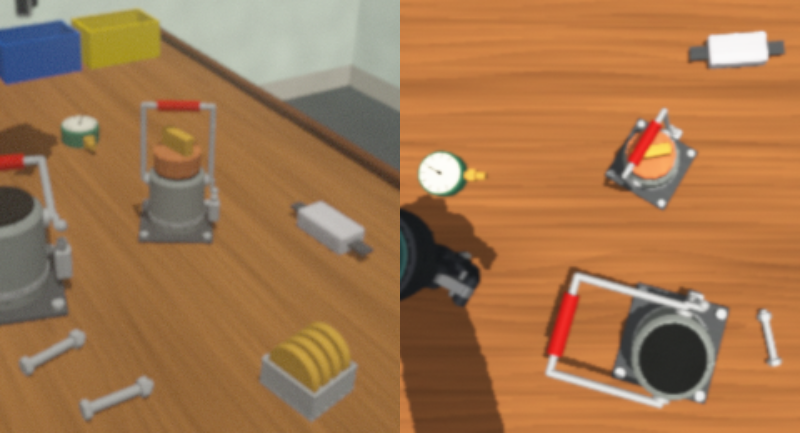

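Cap home, handle up and bystanders in place. In the top view the sleeve centre is at about (246,189), so one numeric check that it's fully upright, then I'll hand in.

Run:
```python
from m import *
t=cv2.imread("pics/t14.png")[:,:,::-1].copy(); b=blob(masks(t,(225,150,290,230))["red"]); print(b[1])
H=np.array([.591,.0305,.07]);d=np.array([np.cos(1.03),np.sin(1.03),0])
P=lambda t:proj("top",H+.105*(np.cos(t)*d+[0,0,np.sin(t)]))
for a in(1.3,1.4,1.5,1.57):print(a,P(a))
if np.linalg.norm(b[1]-P(1.57))<2.5: print(workorder.job_done())
```

```text
[246.12643678 185.45402299]
1.3 [238.10875845 180.70074155]
1.4 [242.52077574 183.17286279]
1.5 [247.05214577 185.79003721]
1.57 [250.26092798 187.68897993]
```

Run:
```python
from m import *
def red(n,f,box):
    s=cv2.imread(f)[:,:,::-1].copy(); hs=cv2.cvtColor(s,cv2.COLOR_RGB2HSV); x0,y0,x1,y1=box
    m=(cv2.inRange(hs,(0,140,70),(6,255,255))|cv2.inRange(hs,(170,140,70),(180,255,255))); r=np.zeros_like(m); r[y0:y1,x0:x1]=255
    return blob(m&r)
a=red("top","pics/t14.png",(225,150,290,230)); b=red("side","pics/s14.png",(235,140,285,195))
for x in(a,b): print(x[0],x[1],cv2.minAreaRect(x[2]))
Ps=[]
for n in("top","side"):
    K,R,t=cam(n);Ps.append(K@np.c_[R,t])
X=cv2.triangulatePoints(Ps[0],Ps[1],a[1].reshape(2,1),b[1].reshape(2,1)).ravel();X=X[:3]/X[3];print(X)
print("radial",(X[:2]-[.591,.0305])@[.515,.857])
w=wing(cv2.imread("pics/t14.png")[:,:,::-1].copy(),.142);print(w)
s0=red("side","pics/s13.png",(235,140,285,195));print(s0[1])
```

```text
214 [246.18691589 185.08878505] ((246.1853790283203, 185.30337524414062), (8.055984497070312, 28.725942611694336), 32.0053825378418)
123 [256.60162602 162.98373984] ((256.5, 163.0), (4.0, 25.0), 90.0)
[0.59693881 0.03847426 0.17181855]
radial 0.009892427363246777
(np.int32(89), array([255.01123596, 189.56179775]), array([0.59200907, 0.02097753], dtype=float32), np.float32(-1.2983081), ((0.5920605659484863, 0.022414177656173706), (0.012969737872481346, 0.03215007856488228), 11.535775184631348))
[265.20588235 163.05882353]
```

The top view puts the sleeve ~10 mm short radially, about 1.48 rad, which is where I released it. It may not have fully seated. I'll go back with the jaws caging the sleeve and nudge it towards the stop, watching the force.

servo_tool(
  commands=[
    [0.03,-0.05,0,0],
    [0.06,-0.1,0,0],
    [0.09,-0.15,0,0],
    [0.12,-0.2,0,0],
    [0.12,-0.2,-0.03,0],
    [0.12,-0.2,-0.06,0],
    [0.12,-0.2,-0.085,0],
    [0.12,-0.2,-0.097,0],
  ],
)

```text
time_s: 15.78
tcp_pos: [0.5935, 0.0339, 0.1605]
orientation: [-3.14, -0.002, 2.598]
ft_force: [-0.3, -0.1, 0.0]
finger_gap: 0.039
gripper_force: 0.0
```

servo_tool(
  commands=[
    [-0.002,-0.0034,0,0],
    [-0.004,-0.0068,0,0],
    [-0.005,-0.0086,0,0],
  ],
)

```text
time_s: 16.15
tcp_pos: [0.5901, 0.0268, 0.1639]
orientation: [3.14, 0.002, 2.6]
ft_force: [-0.2, 0.4, -0.2]
finger_gap: 0.038
gripper_force: 0.1
```

servo_tool(
  commands=[
    [-0.001,-0.0017,0,0],
    [-0.0015,-0.0026,0,0],
  ],
)

```text
time_s: 16.4
tcp_pos: [0.5881, 0.0246, 0.1631]
orientation: [3.141, 0.001, 2.601]
ft_force: [-0.0, 0.3, 0.4]
finger_gap: 0.0385
gripper_force: 0.3
```

servo_tool(
  commands=[
    [-0.001,-0.0017,0,0],
    [-0.0015,-0.0026,0,0],
  ],
)

```text
time_s: 16.65
tcp_pos: [0.5862, 0.022, 0.1625]
orientation: [3.142, 0.0, 2.601]
ft_force: [-0.2, 0.5, 1.0]
finger_gap: 0.0387
gripper_force: 0.3
```

servo_tool(
  commands=[
    [-0.001,-0.0017,0,0],
    [-0.0015,-0.0026,0,0],
  ],
)

```text
time_s: 16.9
tcp_pos: [0.5853, 0.0205, 0.1625]
orientation: [3.138, -0.0, 2.601]
ft_force: [3.0, 6.5, -1.0]
finger_gap: 0.0386
gripper_force: 3.2
```

servo_tool(
  commands=[
    [-0.001,-0.0017,0,0],
    [-0.0015,-0.0026,0,0],
  ],
)

```text
time_s: 17.15
tcp_pos: [0.5852, 0.0202, 0.1625]
orientation: [3.132, -0.001, 2.603]
ft_force: [6.2, 12.6, -4.7]
finger_gap: 0.0384
gripper_force: 6.6
```

```bash
python3 -c "
from h import *
s=monitor.state();print(s['tcp_pos'],s['ft_force'],s['moment'],s['gripper_force'])
print((s['tcp_pos'][:2]-[.591,.0305])@[.515,.857])"
```

```text
[0.58515885 0.02018052 0.16248283] [ 6.22572803 12.62648049 -4.71542421] [ 2.28726851 -1.26825936  0.0383243 ] 6.6365946829319
-0.011851983791267612
```

There's a firm stop with the sleeve at radial ≈ 0, so it's upright at the end stop. Backing off and retreating.

servo_tool(
  commands=[
    [0.003,0.005,0,0],
    [0.006,0.0103,0,0],
    [0.006,0.0103,0,0],
    [0.006,0.0103,0.03,0],
    [0.006,0.0103,0.07,0],
    [0.006,0.0103,0.1,0],
  ],
)

```text
time_s: 17.9
tcp_pos: [0.5893, 0.0266, 0.2642]
orientation: [-3.141, 0.001, 2.6]
ft_force: [0.4, -0.6, -0.1]
finger_gap: 0.0385
gripper_force: 0.0
```

servo_tool(
  commands=[
    [-0.03,0.05,0,0],
    [-0.06,0.1,0,0],
    [-0.09,0.15,0,0],
    [-0.12,0.2,0,0],
    [-0.15,0.25,0,0],
    [-0.15,0.25,0,0],
  ],
)

```text
time_s: 18.65
tcp_pos: [0.4369, 0.2793, 0.2626]
orientation: [-3.141, -0.0, 2.606]
ft_force: [-0.3, -0.3, -0.8]
finger_gap: 0.0388
gripper_force: 0.0
```

Run:
```python
from m import *
t=snap("top","t15");s=snap("side","s15")
o=cv2.imread("pics/t14.png")[:,:,::-1].copy();o0=cv2.imread("pics/t0.png")[:,:,::-1].copy()
for x in(o,t): print(blob(masks(x,(225,150,290,230))["red"])[1])
hs=cv2.cvtColor(s,cv2.COLOR_RGB2HSV);m=cv2.inRange(hs,(0,140,70),(6,255,255));m[:140]=0;m[195:]=0;m[:,:235]=0;m[:,285:]=0
print(blob(m)[1])
# foot bolts, static reference shift t0->t15
for n,(x0,y0,x1,y1) in dict(bolts=(310,265,375,325),rack=(365,185,415,235),anode=(268,112,335,145),gauge=(105,185,155,225)).items():
    print(n,np.abs(o0[y0:y1,x0:x1].astype(int)-t[y0:y1,x0:x1]).mean().round(2))
```

```text
[246.12643678 185.45402299]
[249.9        187.45294118]
[256.57352941 164.32352941]
bolts 3.63
rack 3.74
anode 3.33
gauge 3.23
```

The sleeve is now at (249.9,187.5) against (250.3,187.7) predicted for upright, and the bystanders haven't moved.

```bash
python3 -c "
from h import *
print(workorder.job_done())"
```

```text
the job is handed in; nothing more can be done
None
```

The job is handed in, at about 19 s of the 56 s allowed: the cap dropped into its thread and is screwed home against its stop, and the handle stands at its upright end position, let go. It stopped just short on the first swing and needed a nudge onto its stop, and the bystanders look unmoved in the final pictures.

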